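Shut the balance cover and tare it with the sunken key

ROBOT

A 7-joint arm with a two-finger parallel gripper is mounted at the origin on a cart in front of the work surface, level with it; the furniture and walls round the work are solid. World frame = base frame: x ahead of the robot, y to its left, z up, the work surface at z = 0. Lengths are in m, angles in rad, forces in N, time in s.
With the tool pointing down it reaches from about 0.425 to 0.925 m from the base axis. Payload 6.8 kg.
Tool frame: the origin (TCP) lies at the very end of the fingers, on their centre line; the grasp point (between the pads) lies behind it (robot.grasp_offset is the z of the grasp point in the tool frame, in m); z points along the fingers, y is the line along which they close (so a half turn about z gives the same grasp; the last joint's range is limited). The gripper opens to 88 mm and grips with 3 to 60 N. Pads are 20 mm wide; open, the fingers measure 115 mm over their backs; the gripper's body (75 mm by 178 mm) begins 61 mm behind the grasp point.
Start: joints at [1.145, 0.477, 0.022, 1.555, -0.011, 1.109, -0.083], TCP at [0.211, -0.641, 0.223] pointing down, gripper open.
Joint ranges: [-2.96, 2.96], [-0.34, 2.1], [-1.41, 1.46], [0.24, 2.44], [-1.37, 4.51], [0.17, 1.92], [-2.96, 2.96]. Speed limits (rad/s): [2.39, 2.39, 3.14, 3.14, 3.14, 3.14, 3.14].

INTERFACE

Orientations are given as a unit quaternion [w, x, y, z].
In Python, from station import robot gives the robot as it stands.
- The arm moves only by the tool send_rows, never from a script. Its argument "series" is a list of rows, each a list of 7 numbers: the shift along the world's x, y, z scaled (see below), then the turn, a rotation vector about the world's x, y, z scaled (see below), then the finger opening in mm, from 0 to 87.8. A call has 1 to 10 rows; each row is the pose to reach, as a shift and turn from the pose commanded when the call began, turning the shorter way round; what a row does not reach only later rows make up. The controller multiplies each number of a shift by 20 cm and each number of a turn by 360 degrees. A row lasts 1/8 s, in which the tool goes at most 62.5 mm and 10.7 degrees, less where a joint would pass 70% of its speed; a pose out of reach is approached as far as the arm can. A call with a number of a shift or a turn outside -1 to 1 is refused whole. A call with a gripper value outside its range is refused whole. The fingers move at their own pace and stop on an object; "grip_force" is the grip in N (left out, the last holds). Time passes only in rows, so rows that repeat a pose let the fingers close. It gives the time, the measured TCP pose, the force, the opening and the grip force at its end, in the units of the state.
- robot.sense(): the state, without advancing time (a new reading comes with each control period).
- robot.read_camera(name): name is "side" or "top"; returns (picture, depth): 384x512x3 uint8, blue, green, red; 384x512 float32, m along the optical axis (not along the pixel's ray), 0 where there is no reading.
- robot.camera_model(name): a dict with "fx", "fy", "cx", "cy" (pixels), "k1" (the pictures are not rectified: a ray, as slopes to the right and down, at radius r is drawn at 1 + k1 r^2 times it, then the intrinsics apply), "extrinsics" (4x4, takes a point from camera to world coordinates). Camera axes: x right, y up, looking along -z (the intrinsics and any distortion apply to the point x, -y, -z); pixel columns grow to the right and rows downward; lengths in m; the calibration is good to about 2 mm. A picture is of the moment at which its call begins. camera_model takes no time and is no camera call.
- robot.sign_off(): hands the job in; it is judged then, once.
The state is a dict: "time_s": time; "qpos": joint angles; "qd": joint speeds; "joint_efforts": joint torques, N m; "tool_pos": TCP position; "orientation": TCP orientation; "contact_force": force on the tool from outside, world axes, zero at the start; "torque": the same for the moment, N m; "opening": finger opening in m; "grip_force": force on a finger pad.
Only numpy, scipy, OpenCV 4.12 (cv2) and the standard library are available. Lean on these libraries where they do the work, as an engineer would, in place of code of your own. Each camera call takes 0.05 s, during which the arm holds its last target. There are 200 camera calls.

TASK

The bench balance was left open with a sample dish on its pan: push its sliding glass top cover fully shut, then reach down into the well of the green tare key, press the key all the way down, hold it there for a full second, and let it spring back up. Never press the red off key, do not press the green one before the cover is shut, and leave the dish on the pan and the bottle, tape roll and cap round the balance where they are. Work with the fingertips alone: only touch and push, lift nothing.

Things in the scene. Friction and masses are not known exactly. Their poses are not given: they have to be found in the camera images.
- balance: White low bench balance, 230 (x) x 190 (y) mm, fixed. Origin under its centre on the bench; x points to its rear, y to its left seen from the robot, z up. Front (x -115 to -25 mm): flat deck, top 56 mm high, with two round wells of 45 mm diameter (2 mm chamfer, ring of grey dashes) centred at x = -70, y = +45 and -45 mm, one key in each. Rear: weighing chamber and housing.
- housing_top (a point): Centre of the top of the closed white housing at the rear left of the balance (balance x -25 to 115, y 23 to 95 mm), 84 mm above the bench. The glass-walled weighing chamber, as high, lies right of it (y -95 to 23 mm). Two thin rails 5 mm higher run along y at balance x = -22 and 112 mm. The cover slides on this top: open, part of it lies over the housing.
- cover (a joint): Sliding glass top cover in a black frame, 126 (x) x 118 (y) x 16 mm, its top 101 mm above the bench. Joint value in m: 0 = fully shut (over the glass chamber, at an end stop), grows to 0.070 as it opens along the balance's +y. About 2 N moves it; it stays where it is left. To shut it, push its upright left (+y) end face toward -y.
- cover_push_edge (a point): Middle of the cover's left (+y) end face, 95 mm above the bench (6 mm below the cover's top, 11 mm above the housing top beside it). It moves with the cover; axes as the balance's.
- tare_key (a joint): Green tare key (sunken push key). Joint value in m: 0 = up, 0.006 = fully pressed down. Spring: about 2 N starts it, 5.4 N holds it fully down, and it springs back by itself. It may be in the left or the right well.
- tare_key_top (a point): Centre of the green key's flat round top (40 mm diameter), on the axis of its well; 42 mm above the bench when up, that is 14 mm below the deck; it moves with the key, 36 mm above the bench when fully pressed.
- off_key (a joint): Red off key in the other well, same size and spring as the green one. Joint value in m: 0 = up, 0.006 = pressed. Must not be pressed.
- off_key_top (a point): Centre of the red key's top, as for the green key.
- pan (a point): Centre of the top of the round steel pan (90 mm diameter), 42 mm above the bench, inside the weighing chamber.
- dish: Closed clear petri dish with pale filling, 61 mm diameter, 15 mm high, loose on the pan. Origin at the centre of its underside.
- blue_cap_bottle: Small white reagent bottle with a blue cap, 42 mm diameter, 68 mm high, standing loose on the bench left of the balance. Origin at the centre of its underside.
- yellow_tape: Yellow tape roll, 61 mm diameter, 13 mm high, lying loose on the bench right of the balance. Origin at the centre of its underside.
- orange_cap: Orange tube cap, 28 mm diameter, 11 mm high, loose on the bench in front of the balance. Origin at the centre of its underside.
There are look-alikes about, which are no part of the job. What is meant by the dish is not black, brown or pink, and is the smaller of those in its own colour.

How it is judged:
By the outcome, as a careful person would: the job done as asked, in the order asked, and still so for the second after the job is handed in, with the robot touching nothing.
It also fails if it takes over 48 s, if anything falls off the work surface, if the arm or the gripper's body presses on something with over 40 N, if the wrist force passes 120 N, or if a joint passes its speed limit or range.

## Working session

There is one attempt and no reset: what is moved stays moved. The work goes in short steps, Python scripts to look and compute and a tool call to move; the robot and the scene stay as the last step left them, time stands still between calls to the robot, and variables do not carry over. Pictures are saved under pics/ and viewed, at most 10 in all, crops included, and the job is handed in when it is done.

Besides the shell and the picture viewer there is one more tool, called after "Call:" as a command line: name --pt "numbers of a row" for each row, then --argument value for the rest. send_rows: Moves the arm, as the interface text tells. Shifts and turns lie within -1 to 1; 1 stands for 20 cm of shift or 360 degrees of turn. Its arguments: {"type":"object","properties":{"series":{"type":"array"},"grip_force":{"type":"number"}},"required":["series"]}

```bash
mkdir -p pics
cat > h.py <<'E'
import numpy as np, cv2
from station import robot
def cast(cam,u,v,z):
    m=robot.camera_model(cam); E=np.array(m["extrinsics"])
    a=np.array([(u-m["cx"])/m["fx"],(v-m["cy"])/m["fy"]]); s=a.copy()
    for _ in range(20): s=a/(1+m["k1"]*(s@s))
    d=E[:3,:3]@np.array([s[0],-s[1],-1]); o=E[:3,3]
    return o+d*(z-o[2])/d[2]
def dp(cam,u,v,D):
    m=robot.camera_model(cam); E=np.array(m["extrinsics"])
    a=np.array([(u-m["cx"])/m["fx"],(v-m["cy"])/m["fy"]]); s=a.copy()
    for _ in range(20): s=a/(1+m["k1"]*(s@s))
    return E[:3,3]+E[:3,:3]@(np.array([s[0],-s[1],-1])*D[int(v),int(u)])
E
python3 - <<'E'
from h import *
for c in("top","side"):
    p,d=robot.read_camera(c); cv2.imwrite(f"pics/{c}0.png",p); np.save(f"{c}0.npy",d)
    print(c,robot.camera_model(c))
s=robot.sense();print(s)
E
```

```text
top {'fx': 414.2722409610567, 'fy': 414.2722409610567, 'cx': 249.484192800155, 'cy': 192.7416803955086, 'k1': 0.040090748272380884, 'extrinsics': array([[-1.42018470e-02,  9.95788206e-01, -9.05767986e-02,
         5.07802641e-01],
       [-9.99898674e-01, -1.40552050e-02,  2.25665548e-03,
         3.99757602e-02],
       [ 9.74075438e-04,  9.05996695e-02,  9.95886917e-01,
         9.39483269e-01],
       [ 0.00000000e+00,  0.00000000e+00,  0.00000000e+00,
         1.00000000e+00]])}
side {'fx': 372.6574151797082, 'fy': 372.6574151797082, 'cx': 258.4151656911629, 'cy': 188.86158353797464, 'k1': 0.02799092424335679, 'extrinsics': array([[-0.97236143,  0.08823235, -0.21616731,  0.42502903],
       [-0.23347794, -0.37197716,  0.89839916,  0.80143119],
       [-0.00114143,  0.92403898,  0.38229655,  0.40651432],
       [ 0.        ,  0.        ,  0.        ,  1.        ]])}
{'time_s': 0.1, 'qpos': array([ 1.1448994 ,  0.47769944,  0.02234806,  1.55631561, -0.01148842,
        1.10929094, -0.08312999]), 'qd': array([ 2.17648584e-03, -1.52830970e-03, -2.35565818e-04, -1.59519962e-03,
       -1.31765156e-05, -1.60667527e-03,  2.37752159e-04]), 'joint_efforts': array([ 3.20496540e-03, -5.84088206e+01,  1.53925393e+00, -2.73315954e+01,
       -5.42574737e-02,  1.31044936e-02,  5.79559082e-05]), 'tool_pos': array([ 0.21074044, -0.64070697,  0.22180673]), 'orientation': array([-7.69996244e-04,  9.87402599e-01,  1.58226042e-01, -1.87605996e-04]), 'contact_force': array([0.85230229, 0.10575313, 0.5050696 ]), 'torque': array([-0.0328271 ,  0.02065427, -0.03730789]), 'grip_force': 0.0, 'opening': 0.0879199761661521}
```

View pics/top0.png

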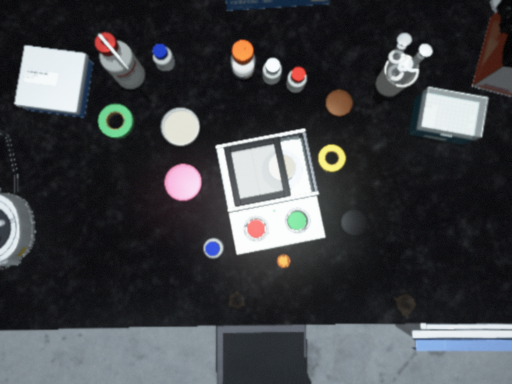

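View pics/side0.png

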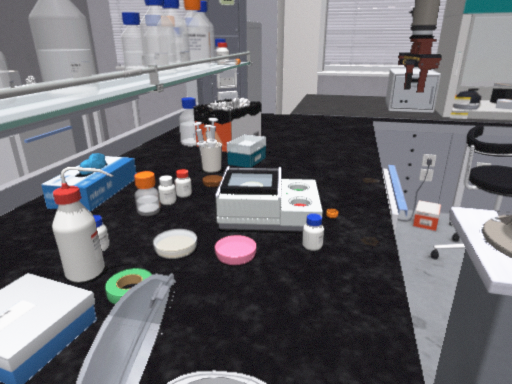

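The top view shows the balance yawed a little. The red key is in the left well (256,228) and the green key in the right well (297,220). The black-framed cover spans columns 228-290, and the dish on the pan is near (285,167). The bottle is at (213,248), the tape at (332,158) and the orange cap at (284,261). The side view agrees.

Run:
```python
from h import *
p=cv2.imread("pics/top0.png"); d=np.load("top0.npy")
cr=p[120:275,195:350]; cv2.imwrite("pics/crop.png",cv2.resize(cr,None,fx=3.8,fy=3.8,interpolation=cv2.INTER_CUBIC))
hsv=cv2.cvtColor(p,cv2.COLOR_BGR2HSV)
def blob(lo,hi,u,v,z,n):
    m=cv2.inRange(hsv,lo,hi); k,l,s,c=cv2.connectedComponentsWithStats(m)
    i=min(range(1,k),key=lambda i:np.hypot(c[i][0]-u,c[i][1]-v)+(1e3 if s[i][4]<20 else 0))
    w=cast("top",*c[i],z); print(n,c[i],s[i],w.round(4),"depth z",dp("top",*c[i],d).round(4)); return w
g=blob((45,90,60),(90,255,255),297,220,.042,"green")
r=blob((0,120,60),(8,255,255),256,228,.042,"red")
blob((100,120,50),(130,255,255),213,248,.068,"bottle")
blob((22,120,60),(35,255,255),332,158,.013,"tape")
blob((9,120,60),(20,255,255),284,261,.011,"orange")
y=(r-g)[:2]; print("dist",np.linalg.norm(y)); y/=np.linalg.norm(y); x=np.array([y[1],-y[0]])
print("yaw",np.degrees(np.arctan2(x[1],x[0])))
O=(r+g)[:2]/2+.070*x; print("O",O,x,y)
# black frame
m=cv2.inRange(hsv,(0,0,0),(180,255,70))
reg=np.zeros_like(m); reg[130:215,222:312]=255
pts=[]
for v in range(135,212):
  for u in range(222,312):
    w=dp("top",u,v,d)
    q=w[:2]-O; b=np.array([q@x,q@y])
    if m[v,u] and -.03<b[0]<.12 and -.095<b[1]<.09:
      w=cast("top",u,v,.101)[:2]-O; pts.append([w@x,w@y])
pts=np.array(pts); print(len(pts),np.percentile(pts,[0,2,50,98,100],axis=0).round(4))
```

```text
green [296.375      220.11666667] [288 212  18  17 240] [ 0.5286 -0.0625  0.042 ] depth z [ 0.5286 -0.0627  0.0403]
red [255.53475936 228.75935829] [248 222  16  15 187] [0.5112 0.026  0.042 ] depth z [0.5112 0.026  0.0429]
bottle [211.93959732 248.2147651 ] [205 242  14  14 149] [0.4721 0.1179 0.068 ] depth z [0.4721 0.1178 0.0696]
tape [333.4619883  156.37134503] [318 144  28  28 342] [ 0.6719 -0.153   0.013 ] depth z [ 0.6743 -0.1559 -0.0007]
orange [283.25874126 260.84615385] [277 254  14  14 143] [ 0.4398 -0.0348  0.011 ] depth z [ 0.4391 -0.0355  0.0022]
dist 0.09022746669007316
yaw 11.10711002617785
O [ 0.58859839 -0.00478703] [0.98126877 0.19264374] [-0.19264374  0.98126877]Traceback (most recent call last):
  File "<stdin>", line 23, in <module>
  File "h.py", line 10, in dp
    m=robot.camera_model(cam); E=np.array(m["extrinsics"])
ValueError: time passes only in moves, steps and waits
```

View pics/crop.png

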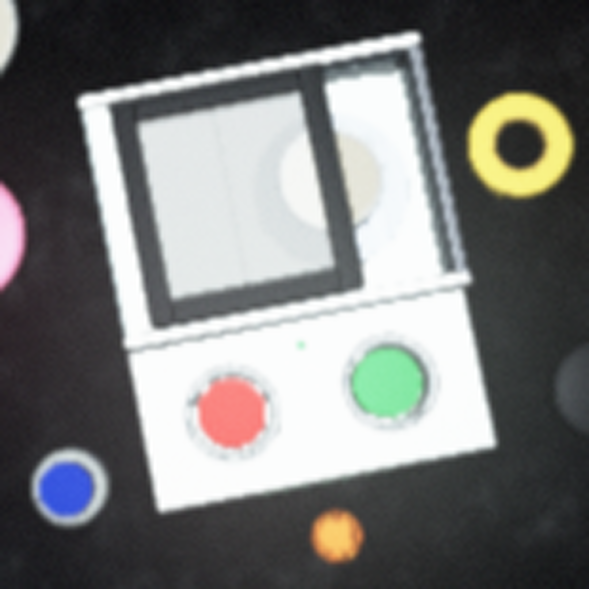

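The crop shows the cover's left edge running from (113,103) to (155,327) and its right edge from (322,68) to (362,285), in crop pixels. The white housing top shows left of the cover, and the green key is in the right well.

Run:
```python
from h import *
O=np.array([.5886,-.0048]);x=np.array([.98127,.19264]);y=np.array([-.19264,.98127])
d=np.load("top0.npy")
for n,u,v,z in [("LT",113,103,.101),("LB",155,327,.101),("RT",322,68,.101),("RB",362,285,.101),("deckFL",160,511,.056),("deckFR",496,445,.056),("railRL",80,100,.089),("railFL",127,346,.089),("railFR",469,278,.089),("dish",331,180,.057)]:
    U,V=u/3.8+195-.37,v/3.8+120-.37
    w=cast("top",U,V,z); q=w[:2]-O; print(n,w.round(4),"bal",(q@x).round(4),(q@y).round(4),"dz",dp("top",U,V,d)[2].round(3))
for by in (.1,.09,.08,.06,-.01): print(by,(O+.045*x+by*y).round(4))
from scipy.spatial.transform import Rotation as R
s=robot.sense();q=s["orientation"];print(R.from_quat(np.r_[q[1:],q[0]]).as_matrix().round(3),s["tool_pos"],robot.grasp_offset)
```

```text
LT [0.6796 0.0883 0.101 ] bal 0.1072 0.0738 dz 0.102
LB [0.5581 0.0669 0.101 ] bal -0.0161 0.0763 dz 0.1
RT [ 0.6972 -0.025   0.101 ] bal 0.1026 -0.0407 dz 0.102
RB [ 0.5791 -0.0439  0.101 ] bal -0.0169 -0.0366 dz 0.103
deckFL [0.4585 0.0667 0.056 ] bal -0.1139 0.0953 dz 0.004
deckFR [ 0.4924 -0.1209  0.056 ] bal -0.1168 -0.0954 dz 0.0
railRL [0.6839 0.107  0.089 ] bal 0.1151 0.0913 dz 0.001
railFL [0.5488 0.0826 0.089 ] bal -0.0222 0.0934 dz 0.09
railFR [ 0.5831 -0.1031  0.089 ] bal -0.0244 -0.0954 dz -0.0
dish [ 0.6427 -0.0322  0.057 ] bal 0.0478 -0.0373 dz 0.1
0.1 [0.6135 0.102 ]
0.09 [0.6154 0.0922]
0.08 [0.6173 0.0824]
0.06 [0.6212 0.0627]
-0.01 [ 0.6347 -0.0059]
[[ 0.95   0.312 -0.001]
 [ 0.312 -0.95   0.001]
 [-0.    -0.002 -1.   ]] [ 0.21074044 -0.64070697  0.22180673] -0.0187
```

Call:
send_rows --pt "0.1 0.19 0 0 0 -0.01 0" --pt "0.25 0.47 0 0 0 -0.02 0" --pt "0.375 0.71 0 0 0 -0.02 0" --pt "0.5 0.947 0 0 0 -0.02 0" --grip_force 20

```text
time_s: 0.6
tool_pos: [0.3115, -0.4498, 0.2223]
orientation: [-0.0, 0.995, 0.096, -0.0]
contact_force: [1.0, 0.8, 0.1]
opening: 0.0515
grip_force: 0.0
```

Call:
send_rows --pt "0.125 0.237 0 0 0 0 0" --pt "0.25 0.474 0 0 0 0 0" --pt "0.375 0.71 0 0 0 0 0" --pt "0.5 0.947 0 0 0 0 0"

```text
time_s: 1.1
tool_pos: [0.4113, -0.2607, 0.2226]
orientation: [0.0, 0.995, 0.096, -0.0]
contact_force: [0.8, 0.1, 0.6]
opening: 0.0116
grip_force: 0.0
```

Call:
send_rows --pt "0.125 0.237 0 0 0 0 0" --pt "0.25 0.474 0 0 0 0 0" --pt "0.375 0.71 0 0 0 0 0" --pt "0.5 0.947 0 0 0 0 0"

```text
time_s: 1.6
tool_pos: [0.5113, -0.0715, 0.2225]
orientation: [0.0, 0.995, 0.096, -0.0]
contact_force: [0.7, -0.1, -0.1]
opening: 0.0004
grip_force: 0.0
```

Call:
send_rows --pt "0.125 0.237 0 0 0 0 0" --pt "0.25 0.474 0 0 0 0 0" --pt "0.375 0.71 0 0 0 0 0" --pt "0.497 0.941 0 0 0 0 0" --pt "0.497 0.941 0 0 0 0 0"

```text
time_s: 2.22
tool_pos: [0.6105, 0.1205, 0.222]
orientation: [-0.001, 0.995, 0.099, -0.0]
contact_force: [-0.3, -0.6, 0.0]
opening: 0.0005
grip_force: 0.0
```

Call:
send_rows --pt "0 0 -0.2 0 0 0 0" --pt "0 0 -0.4 0 0 0 0" --pt "0 0 -0.55 0 0 0 0" --pt "0 0 -0.62 0 0 0 0" --pt "0 0 -0.65 0 0 0 0" --pt "0 0 -0.65 0 0 0 0"

```text
time_s: 2.98
tool_pos: [0.6107, 0.1151, 0.0932]
orientation: [0.0, 0.995, 0.096, 0.0]
contact_force: [0.4, 0.0, -0.8]
opening: 0.0004
grip_force: 0.0
```

Run:
```python
from h import *
p,d=robot.read_camera("side"); a=p[130:260,190:350]; p2,_=robot.read_camera("top"); b=p2[120:250,195:355]
cv2.imwrite("pics/s1.png",cv2.resize(np.vstack([a,b]),None,fx=2.3,fy=2.3,interpolation=cv2.INTER_CUBIC)); print(robot.sense()["tool_pos"])
```

```text
[0.61111163 0.11532946 0.0938461 ]
```

View pics/s1.png

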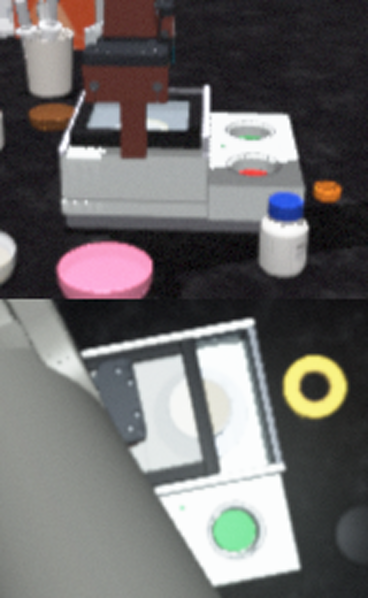

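The fingertip is just left of the cover's left edge, at the right height, and clear of the bottle and bowl. I'll push along the balance's -y.

Call:
send_rows --pt "0.01 -0.049 -0.007 0 0 0 0" --pt "0.018 -0.09 -0.007 0 0 0 0" --pt "0.025 -0.13 -0.007 0 0 0 0" --pt "0.033 -0.17 -0.007 0 0 0 0" --pt "0.041 -0.21 -0.007 0 0 0 0" --pt "0.049 -0.25 -0.007 0 0 0 0" --pt "0.057 -0.29 -0.007 0 0 0 0" --pt "0.063 -0.32 -0.007 0 0 0 0" --pt "0.068 -0.345 -0.007 0 0 0 0" --pt "0.07 -0.358 -0.007 0 0 0 0"

```text
time_s: 4.32
tool_pos: [0.6243, 0.0431, 0.0911]
orientation: [0.0, 0.995, 0.096, -0.0]
contact_force: [-2.0, 1.2, 0.4]
opening: 0.0007
grip_force: 0.8
```

Call:
send_rows --pt "0.002 -0.01 0 0 0 0 0" --pt "0.003 -0.015 0 0 0 0 0" --pt "0.003 -0.015 0 0 0 0 0"

```text
time_s: 4.7
tool_pos: [0.625, 0.0405, 0.0912]
orientation: [0.0, 0.995, 0.096, 0.0]
contact_force: [-1.0, 0.7, -0.2]
opening: 0.0005
grip_force: 0.4
```

Call:
send_rows --pt "0.001 -0.005 0 0 0 0 0" --pt "0.002 -0.01 0 0 0 0 0" --pt "0.003 -0.015 0 0 0 0 0" --pt "0.003 -0.015 0 0 0 0 0"

```text
time_s: 5.2
tool_pos: [0.6256, 0.0374, 0.0913]
orientation: [0.0, 0.995, 0.096, 0.0]
contact_force: [-1.5, 1.3, -0.1]
opening: 0.0003
grip_force: 0.5
```

Call:
send_rows --pt "0.001 -0.005 0 0 0 0 0" --pt "0.002 -0.01 0 0 0 0 0" --pt "0.003 -0.015 0 0 0 0 0" --pt "0.003 -0.015 0 0 0 0 0"

```text
time_s: 5.7
tool_pos: [0.6262, 0.0345, 0.0913]
orientation: [0.0, 0.995, 0.096, 0.0]
contact_force: [-0.2, 1.0, -0.7]
opening: -0.0
grip_force: 0.7
```

Call:
send_rows --pt "0.002 -0.01 0 0 0 0 0" --pt "0.003 -0.015 0 0 0 0 0" --pt "0.003 -0.015 0 0 0 0 0"

```text
time_s: 6.08
tool_pos: [0.6262, 0.0344, 0.0913]
orientation: [-0.002, 0.995, 0.097, -0.0]
contact_force: [-2.2, 6.5, -1.3]
opening: 0.0005
grip_force: 3.6
```

Run:
```python
from h import *
p,d=robot.read_camera("side"); a=p[130:260,190:350]; p2,_=robot.read_camera("top"); b=p2[120:250,195:355]
cv2.imwrite("pics/s2.png",cv2.resize(np.vstack([a,b]),None,fx=2.3,fy=2.3,interpolation=cv2.INTER_CUBIC)); print(robot.sense()["tool_pos"],robot.sense()["contact_force"])
```

```text
[0.62614941 0.03443174 0.09126804] [-1.30922965  6.51110954  0.73190081]
```

View pics/s2.png

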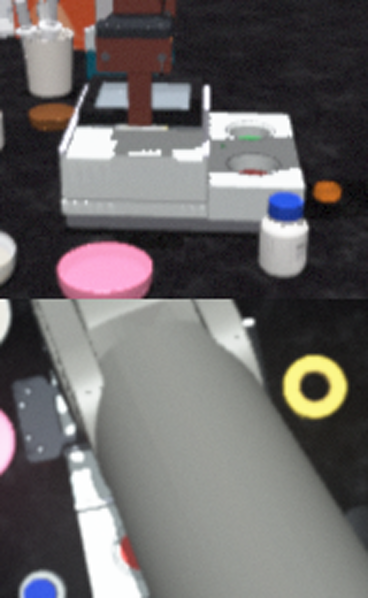

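The tip stopped dead and the force rose to 6.5 N, so the cover is on its end stop. I'll back off, go up and move over the green key.

Call:
send_rows --pt "-0.008 0.04 0 0 0 0 0" --pt "-0.016 0.08 0 0 0 0 0" --pt "-0.016 0.08 0.15 0 0 0 0" --pt "-0.016 0.08 0.35 0 0 0 0" --pt "-0.016 0.08 0.35 0 0 0 0"

```text
time_s: 6.8
tool_pos: [0.626, 0.0479, 0.1648]
orientation: [0.0, 0.995, 0.096, 0.003]
contact_force: [0.1, -0.2, -0.2]
opening: 0.0003
grip_force: 0.0
```

Call:
send_rows --pt "-0.12 -0.14 0 0 0 0 0" --pt "-0.24 -0.28 0 0 0 0 0" --pt "-0.36 -0.42 0 0 0 0 0" --pt "-0.475 -0.55 0 0 0 0 0" --pt "-0.475 -0.55 0 0 0 0 0" --pt "-0.475 -0.55 0 0 0 0 0"

```text
time_s: 7.55
tool_pos: [0.5288, -0.0619, 0.161]
orientation: [-0.0, 0.995, 0.096, 0.0]
contact_force: [0.8, 0.4, 0.1]
opening: 0.0005
grip_force: 0.0
```

Run:
```python
from h import *
p,d=robot.read_camera("side"); a=p[120:250,190:350]; p2,_=robot.read_camera("top"); b=p2[120:250,195:355]
cv2.imwrite("pics/s3.png",cv2.resize(np.vstack([a,b]),None,fx=2.3,fy=2.3,interpolation=cv2.INTER_CUBIC)); s=robot.sense();print(s["tool_pos"],s["contact_force"],s["orientation"])
```

```text
[ 0.52922823 -0.06120051  0.1611049 ] [ 0.64233364 -0.07722832 -0.47415034] [-2.68882294e-04  9.95312204e-01  9.67134748e-02  2.18552522e-04]
```

View pics/s3.png

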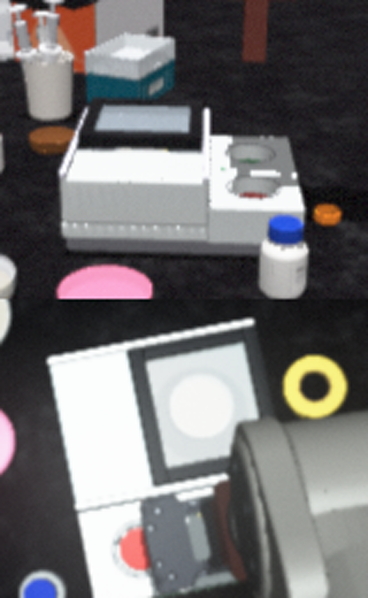

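The picture shows the cover fully over the chamber (frame columns about 130-275 of the lower crop), the dish seen through the glass, and the tool over the green well. Next I'll descend into the well.

Call:
send_rows --pt "0 -0.003 -0.2 0 0 0 0" --pt "-0.002 -0.005 -0.35 0 0 0 0" --pt "-0.002 -0.005 -0.47 0 0 0 0" --pt "-0.002 -0.005 -0.53 0 0 0 0" --pt "-0.002 -0.005 -0.56 0 0 0 0" --pt "-0.002 -0.005 -0.57 0 0 0 0"

```text
time_s: 8.4
tool_pos: [0.5286, -0.0632, 0.0475]
orientation: [0.0, 0.995, 0.096, 0.0]
contact_force: [-0.1, 0.1, 0.0]
opening: 0.0005
grip_force: 0.0
```

Call:
send_rows --pt "0 0 -0.015 0 0 0 0" --pt "0 0 -0.03 0 0 0 0" --pt "0 0 -0.045 0 0 0 0" --pt "0 0 -0.055 0 0 0 0" --pt "0 0 -0.06 0 0 0 0" --pt "0 0 -0.06 0 0 0 0"

```text
time_s: 9.15
tool_pos: [0.5287, -0.0635, 0.0363]
orientation: [0.0, 0.995, 0.096, 0.001]
contact_force: [-2.4, 0.3, 12.8]
opening: 0.0005
grip_force: 6.1
```

The tip is at 36 mm with 12.8 N, so the key is bottomed. I'll press 1 mm more, hold about 2 s, then release straight up.

Call:
send_rows --pt "0 0 -0.005 0 0 0 0" --pt "0 0 -0.005 0 0 0 0" --pt "0 0 -0.005 0 0 0 0" --pt "0 0 -0.005 0 0 0 0" --pt "0 0 -0.005 0 0 0 0" --pt "0 0 -0.005 0 0 0 0" --pt "0 0 -0.005 0 0 0 0" --pt "0 0 -0.005 0 0 0 0" --pt "0 0 -0.005 0 0 0 0" --pt "0 0 -0.005 0 0 0 0"

```text
time_s: 10.4
tool_pos: [0.5289, -0.0635, 0.0361]
orientation: [0.0, 0.995, 0.096, 0.001]
contact_force: [-5.4, 0.5, 21.0]
opening: 0.001
grip_force: 10.5
```

Call:
send_rows --pt "0 0 0 0 0 0 0" --pt "0 0 0 0 0 0 0" --pt "0 0 0 0 0 0 0" --pt "0 0 0 0 0 0 0" --pt "0 0 0 0 0 0 0"

```text
time_s: 11.02
tool_pos: [0.5289, -0.0635, 0.0361]
orientation: [0.0, 0.995, 0.096, 0.001]
contact_force: [-5.4, -0.6, 21.5]
opening: 0.0005
grip_force: 10.5
```

Call:
send_rows --pt "0 0 0.03 0 0 0 0" --pt "0 0 0.07 0 0 0 0" --pt "0 0 0.12 0 0 0 0" --pt "0 0 0.3 0 0 0 0" --pt "0 0 0.55 0 0 0 0" --pt "0 0 0.8 0 0 0 0" --pt "0 0 0.8 0 0 0 0"

```text
time_s: 11.9
tool_pos: [0.5306, -0.0634, 0.1984]
orientation: [0.001, 0.995, 0.096, 0.004]
contact_force: [0.6, 0.3, -0.5]
opening: 0.0007
grip_force: 0.0
```

Call:
send_rows --pt "-0.1 -0.25 0 0 0 0 0" --pt "-0.2 -0.5 0 0 0 0 0" --pt "-0.3 -0.75 0 0 0 0 0" --pt "-0.4 -1 0 0 0 0 0" --pt "-0.4 -1 0 0 0 0 0"

```text
time_s: 12.52
tool_pos: [0.4449, -0.2676, 0.193]
orientation: [0.0, 0.996, 0.092, -0.002]
contact_force: [0.0, 0.3, -0.5]
opening: 0.0011
grip_force: 0.0
```

Run:
```python
from h import *
p,d=robot.read_camera("side"); a=p[120:250,190:350]; p2,_=robot.read_camera("top"); b=p2[120:275,195:355]
cv2.imwrite("pics/s4.png",cv2.resize(np.vstack([a,b]),None,fx=2,fy=2,interpolation=cv2.INTER_CUBIC)); s=robot.sense();print(s["tool_pos"],s["contact_force"],s["time_s"])
```

```text
[ 0.44743703 -0.2631035   0.1933349 ] [-0.27174209  0.96041845 -0.53051094] 12.625
```

View pics/s4.png

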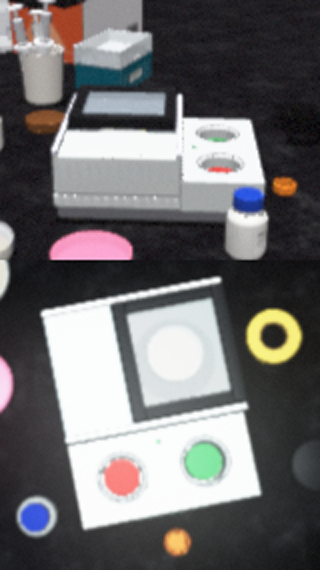

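The cover sits over the chamber with the dish visible under it. Both keys are up, and the bottle, tape and cap haven't moved. I'll check the cover edge number, then hand in.

Run:
```python
from h import *
O=np.array([.5886,-.0048]);y=np.array([-.19264,.98127])
v=[(cast("top",u/2+195,(w-260)/2+120,.101)[:2]-O)@y for u,w in((113,305),(135,420),(219,281),(245,404))]
print(np.round(v,4))
if abs(np.mean(v[:2])-.023)<.006: print(robot.sign_off())
```

```text
[ 0.0175  0.0202 -0.0944 -0.0925]
the job is handed in; nothing more can be done
None
```

I pushed the cover shut to its end stop. I then pressed the green tare key to the bottom, held it for well over a second and let it spring back up. The red key was not pressed, the dish, bottle, tape and cap are where they were, and the job was handed in about 13 s in.

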